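# Shut and bolt the test-tile case

### The arm

A 6-joint arm with a two-finger parallel gripper is mounted at the origin on a cart in front of the work surface, level with it; the furniture and walls round the work are solid. World frame = base frame: x ahead of the robot, y to its left, z up, the work surface at z = 0. Lengths are in m, angles in rad, forces in N, time in s.
With the tool pointing down it reaches from about 0.3 to 0.775 m from the base axis. Payload 14.6 kg.
Tool frame: the origin (TCP) lies at the very end of the fingers, on their centre line; the grasp point (between the pads) lies 19 mm behind it; y points along the fingers, x is the direction in which the jaws open and shut, and the axes are right-handed (so a half turn about y gives the same grasp; the last joint's range is limited). The gripper opens to 94 mm and grips with 3 to 60 N. Pads are 16 mm wide; open, the fingers measure 119 mm over their backs; the gripper's body (75 mm by 177 mm) begins 78 mm behind the grasp point.
Start: joints at [-1.181, 0.3, 1.521, -0, 1.321, -0.067], TCP at [0.243, -0.494, 0.205] pointing down, gripper open.
Joint ranges: [-3.03, 3.03], [-0.79, 2.21], [0.23, 2.52], [-1.04, 4.18], [0, 3.07], [-2.55, 2.55]. Speed limits (rad/s): [2.22, 2.22, 2.57, 3.14, 3.14, 3.14].

### API

Orientations are given as [roll, pitch, yaw] about the fixed x, y, z axes, in that order (R = Rz(yaw) Ry(pitch) Rx(roll)).
In Python, from station import get_obs, cams, hand_in gives the robot as it stands. The module is installed in compiled form; this text tells all that it offers.
- The arm moves only by the tool step_arm, never from a script. Its argument "plan" is a list of rows, each an object with "grip": the closure, from -1 (fully open) to 1 (shut), so that 0 is half open; "slide": the shift along the tool's x, y, z in m, a list of three; "spin": the turn about the tool's y in degrees. A call has 1 to 20 rows; each row shifts and turns the commanded pose from where the row before left it, along the tool's axes as they then stand; what a row does not reach is not made up. A row lasts 1/12 s, in which the tool goes at most 41.7 mm and 7.16 degrees, less where a joint would pass 70% of its speed; a pose out of reach is approached as far as the arm can. A call is refused whole if a number of a shift passes 0.0417 or a number of a turn 7.16, either way. A call with a gripper value outside its range is refused whole. The fingers move at their own pace and stop on an object; "force" is the grip in N (left out, the last holds). Time passes only in rows, so rows that do not move let the fingers close. It gives the time, the measured TCP pose, the force and the opening at its end, in the units of the state.
- get_obs(): the state, without advancing time (a new reading comes with each control period).
- cams.camera(name): name is "scene" or "side" or "wrist"; returns the picture (384x512x3 uint8, blue, green, red); there is no depth.
- cams.calibration(name): a dict with "K" (3x3 intrinsics, pixels), "T" (4x4, takes a point from camera to world coordinates). Camera axes: x right, y up, looking along -z (the intrinsics and any distortion apply to the point x, -y, -z); pixel columns grow to the right and rows downward; lengths in m; the calibration is good to about 2 mm. A picture is of the moment at which its call begins: read the wrist's pose just before it. calibration takes no time and is no camera call; for the wrist camera it gives the pose at the moment of the call.
- hand_in(): hands the job in, once; it reports no verdict.
The state is a dict: "time_s": time; "qpos": joint angles; "joint_vel": joint speeds; "tau": joint torques, N m; "ee_pos": TCP position; "eef_rot": TCP orientation; "force": force on the tool from outside, world axes, zero at the start; "moment": the same for the moment, N m; "grip_width": finger opening in m.
Only numpy, scipy, OpenCV 4.12 (cv2) and the standard library are available. Lean on these libraries where they do the work, as an engineer would, in place of code of your own. Each camera call takes 0.05 s, during which the arm holds its last target.

### The job

Get the wooden tile case ready to carry: push its lid fully shut, then lift the bolt's lever, slide the bolt home through the staple on the lid and lower the lever all the way into the notch of the catch. The catch is adjustable and nobody has measured where it is clamped, so feel for the notch and do not force the lever against the catch or press hard on the case; leave the carton and the mug where they are.

Things in the scene. Friction and masses are not known exactly. Their poses are not given: they have to be found in the camera images.
- case: Tile case of light wood, fixed; in mm: 200 deep (x), 350 long (y), top 110 above the worktop. Origin on the worktop under the split between its right-hand deck (y -185 to -2) and its left-hand lid (y 2 to 165); x to its back, y along the bolt to the lid, z up. A darker batten (x -40 to 14, y -178 to -4, top z 124) carries a steel barrel bolt and, on its front face, the steel catch.
- lid (a joint): Angle of the lid, rad: 0 shut (flush with the deck), growing as its free edge at the split rises; hinge along the case's x at y 166, z 112 mm. Lid 163 mm long, 12 thick. The hinge is stiff: the lid stays where it is left and takes about 2 to 5 N down near the free edge to close, against a hard stop.
- lid_press (a point): A bare point on top of the lid, good for pressing it shut with closed fingers: 35 mm from the split, 50 mm in front of the case's middle line; it moves with the lid. It is 5 mm in front of the staple's batten.
- staple (a point): Centre of the steel staple's opening (18 wide, 20 high) on the lid, through which the bolt's rod goes; in line with the bolt when the lid is shut. It stands on a batten on the lid, 14 mm high, 6 to 44 mm past the split, 45 in front to 5 behind the middle line; its top is 17 mm above this point.
- bolt_axis (a point): Point on the bolt's axis (case frame x -20, y -87, z 136), where the lever springs from with the bolt drawn; does not move. The axis runs along the case's y. Two guide sleeves hold the 12 mm rod, 101 to 128 and 7 to 19 mm right of the split, tops at z 146.
- bolt (a joint): Travel of the bolt towards the lid, m: about 0 drawn (rod ends 6 mm short of the split), limits -0.002 and 0.064; about 2 N of friction. The lever fits into the notch somewhere between 0.038 and 0.058, within 1.5 mm of the notch's middle, depending on how the catch is clamped. Nothing stops the raised lever at the notch: it can be slid past it.
- lever (a joint): Angle of the lever about the bolt's axis, rad: 0 level towards the case's front, fully down; grows as the knob is lifted, limit 0.72. It clears the catch from about 0.33 (resting on its edge: 0.3). Stiff, 0.03 N m: it stays where it is left and must be pushed down. Down in the drawn place it is held behind the catch's shoulder; lift it to slide.
- knob: Black ball knob, 18 mm across, at the end of the lever (8 mm square steel stem); origin at the ball's centre, 54 mm from the bolt's axis, 26 mm above the deck when down. Its x axis points along the stem to the bolt, y along the bolt to the lid. Fingers fit on its two sides along the bolt; so held, it turns between them. A push down on it bears on the catch 2.5 times as hard.
- carton: Bystander: a small carton, 47 x 86 x 31 mm, lying loose on the back of the case's deck; origin under its middle. Leave it.
- mug: Bystander: a fired clay mug, 70 mm across, 90 mm high, on the worktop to the left of the case; origin under its middle. Leave it.
- catch_edge (a point): Point on the top edge of the catch's shoulder, before the notch (case frame x -42, y -55, z 139); does not move. The catch, a dark 4 mm steel plate in the plane x -42, has along +y: the straight shoulder, a square U-notch 11 mm wide for the 8 mm stem, a horn 21 mm long; both edges at z 139. It is clamped through slots: the notch's middle is 6 to 26 mm further along +y than this point.

How it is judged:
On the way, in this order (a step that is already met when the one before it is completed fails the run):
1. the lid is pushed fully shut (value of joint lid below 0.02 rad), for 0.2 s.
2. with the lid shut, the bolt is slid through the staple (value of joint lid below 0.03 rad and value of joint bolt above 0.034 m), for 0.1 s.
At the end, for the whole second after the job is handed in: the lid is shut (within 0.03 rad), the bolt is slid at least 35 mm from its drawn position, through the staple, and the lever lies fully down in the catch's notch (within 0.08 rad of level) (value of joint lid below 0.03 rad and value of joint bolt above 0.035 m and value of joint lever below 0.08 rad); the robot touches nothing.
It fails at once if the lever or its knob is pressed against the catch or the case with more than 40 N (contact force between knob and case above 40 N).
It fails at once if the fingers press on the case or its lid with more than 25 N (contact force between the fingers and case above 25 N).
It fails at once if the carton is moved more than 20 mm (distance of carton from where it was at the start of the episode above 0.02 m).
It fails at once if the mug is moved more than 20 mm (distance of mug from where it was at the start of the episode above 0.02 m).
It also fails if it takes over 72 s, if anything falls off the work surface, if the arm or the gripper's body presses on something with over 40 N, if the wrist force passes 120 N, or if a joint passes its speed limit or range.

## Working session

There is one attempt and no reset: what is moved stays moved. The work goes in short steps, Python scripts to look and compute and a tool call to move; the robot and the scene stay as the last step left them, time stands still between calls to the robot, and variables do not carry over. Pictures are saved under pics/ and viewed, and the job is handed in when it is done.

Besides the shell and the picture viewer there is one more tool, called as a command line: name --argument value ..., lists and objects as JSON in quotes. step_arm: Moves the arm, as the interface text tells. Its arguments: {"type":"object","properties":{"plan":{"type":"array","items":{"type":"object","properties":{"grip":{"type":"number"},"slide":{"type":"array","items":{"type":"number"}},"spin":{"type":"number"}}}},"force":{"type":"number"}},"required":["plan"]}

```bash
mkdir -p pics; python3 - <<'E'
from station import get_obs,cams
import cv2,numpy as np
o=get_obs();print(o)
for n in ["scene","side","wrist"]:
    c=cams.calibration(n);print(n,c)
    cv2.imwrite(f"pics/a_{n}.png",cams.camera(n))
E
```

```text
{'time_s': 0.0, 'qpos': array([-1.18058871e+00,  3.00445798e-01,  1.52161060e+00,  7.92549640e-06,
        1.32070380e+00, -6.65925175e-02]), 'joint_vel': array([-1.06771756e-03, -1.64795405e-03, -3.95366433e-05, -5.03165651e-04,
        1.46433456e-04,  1.30785558e-03]), 'tau': array([ 9.26693829e-04, -5.31805658e+01, -3.52742279e+01,  7.08190561e-02,
        2.44070718e-02, -7.14128055e-05]), 'ee_pos': array([ 0.24249091, -0.49335035,  0.20488773]), 'eef_rot': array([-1.57071098e+00,  1.16444050e-03, -1.11399811e+00]), 'force': array([ 0.8463639 , -0.01618629,  0.47540805]), 'moment': array([ 0.00962531, -0.0044299 ,  0.01820752]), 'grip_width': 0.09429927408066621}
scene {'K': array([[397.31290215,   0.        , 247.84051005],
       [  0.        , 397.31290215, 187.16207157],
       [  0.        ,   0.        ,   1.        ]]), 'T': array([[-0.66582975,  0.53864075, -0.51627211,  0.01986116],
       [-0.74607995, -0.48619382,  0.45495084,  0.51938062],
       [-0.00595325,  0.68810007,  0.72559138,  0.83164442],
       [ 0.        ,  0.        ,  0.        ,  1.        ]])}
side {'K': array([[400.49670085,   0.        , 249.46042298],
       [  0.        , 400.49670085, 187.15660631],
       [  0.        ,   0.        ,   1.        ]]), 'T': array([[-0.93290052,  0.17435568, -0.31511383,  0.2599708 ],
       [-0.36003539, -0.43103832,  0.82739379,  0.79451117],
       [ 0.00843467,  0.88532822,  0.46489009,  0.51014698],
       [ 0.        ,  0.        ,  0.        ,  1.        ]])}
wrist {'K': array([[283.86170577,   0.        , 252.17240599],
       [  0.        , 283.86170577, 195.97144023],
       [  0.        ,   0.        ,   1.        ]]), 'T': array([[ 0.44132585,  0.86582988,  0.23573316,  0.3095423 ],
       [-0.89734416,  0.42647522,  0.11354442, -0.45924903],
       [-0.0022242 , -0.26164386,  0.96516193,  0.38380119],
       [ 0.        ,  0.        ,  0.        ,  1.        ]])}
```

View pics/a_scene.png

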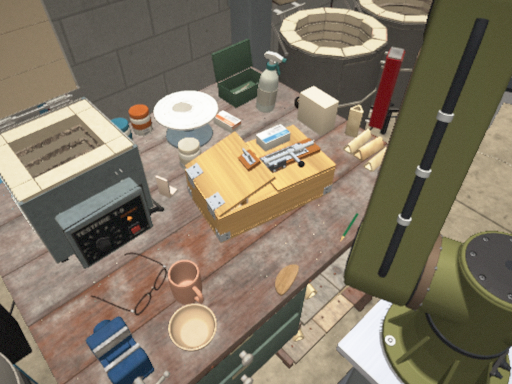

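View pics/a_side.png

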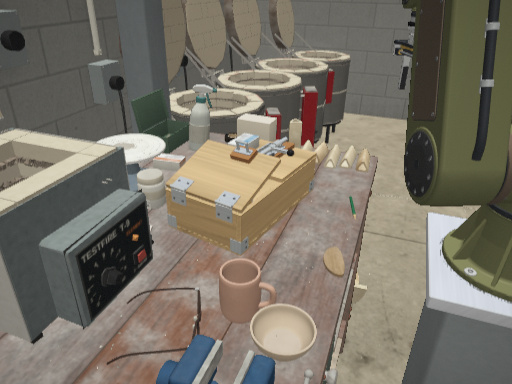

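View pics/a_wrist.png

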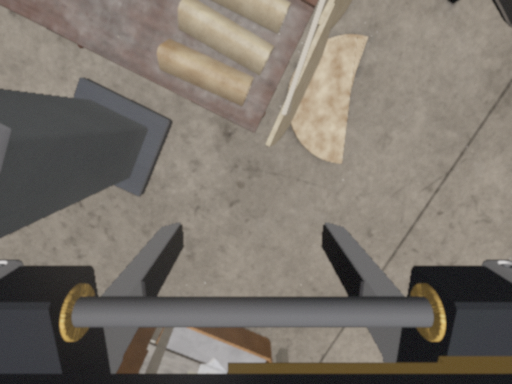

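The scene view has the case at about (190-335, 130-235), with its lid raised. The mug is at (183,280) and the bolt and knob are near (285-315, 155). Next I'll zoom in.

```bash
python3 - <<'E'
import cv2
a=cv2.imread("pics/a_scene.png")[115:245,175:345];cv2.imwrite("pics/b_scene.png",cv2.resize(a,None,fx=4.6,fy=4.6,interpolation=cv2.INTER_CUBIC))
a=cv2.imread("pics/a_side.png")[125:260,160:330];cv2.imwrite("pics/b_side.png",cv2.resize(a,None,fx=4.4,fy=4.4,interpolation=cv2.INTER_CUBIC))
E
```

```text
(no output)
```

View pics/b_scene.png

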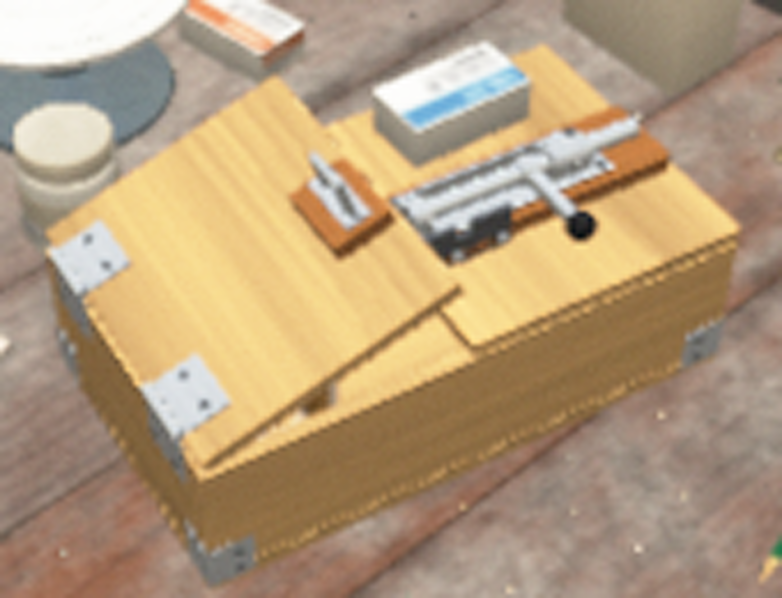

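View pics/b_side.png

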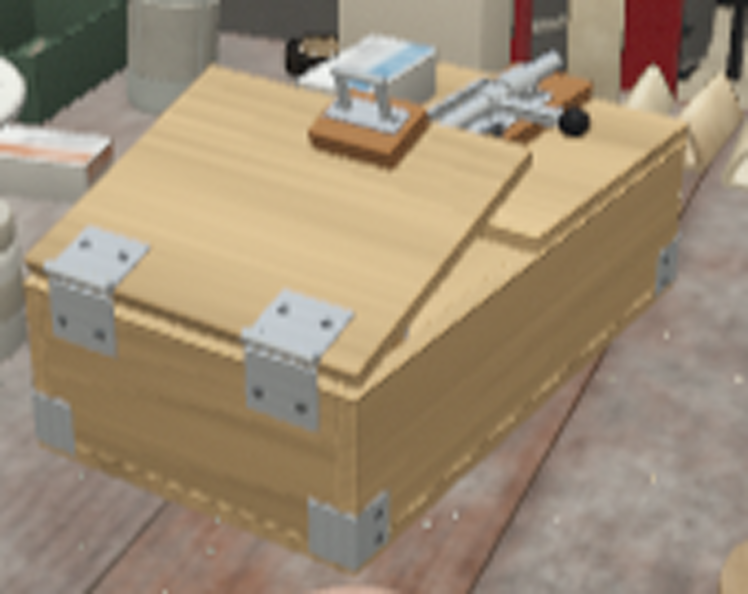

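```bash
cat > h.py <<'E'
import numpy as np
from scipy.optimize import least_squares
C={'scene':(np.array([[397.31290215,0,247.84051005],[0,397.31290215,187.16207157],[0,0,1]]),np.array([[-0.66582975,0.53864075,-0.51627211,0.01986116],[-0.74607995,-0.48619382,0.45495084,0.51938062],[-0.00595325,0.68810007,0.72559138,0.83164442],[0,0,0,1]])),
'side':(np.array([[400.49670085,0,249.46042298],[0,400.49670085,187.15660631],[0,0,1]]),np.array([[-0.93290052,0.17435568,-0.31511383,0.2599708],[-0.36003539,-0.43103832,0.82739379,0.79451117],[0.00843467,0.88532822,0.46489009,0.51014698],[0,0,0,1]]))}
def ray(n,uv,cal=None):
    K,T=cal or C[n]; d=np.linalg.inv(K)@[uv[0],uv[1],1]; d=T[:3,:3]@[d[0],-d[1],-d[2]]
    return T[:3,3],d/np.linalg.norm(d)
def onz(n,uv,z,cal=None):
    o,d=ray(n,uv,cal); return o+d*(z-o[2])/d[2]
def proj(n,P,cal=None):
    K,T=cal or C[n]; p=T[:3,:3].T@(np.asarray(P)-T[:3,3]); p=K@[p[0],-p[1],-p[2]]; return p[:2]/p[2]
def tri(a,b):
    (o,d),(p,e)=a,b
    s=np.linalg.lstsq(np.c_[d,-e],p-o,rcond=None)[0]; A=o+d*s[0];B=p+e*s[1]
    return (A+B)/2,np.linalg.norm(A-B)
def cr(n,u,v): return (175+u/4.6,115+v/4.6) if n=='scene' else (160+u/4.4,125+v/4.4)
E
python3 - <<'E'
from h import *
obs=[('scene',(740,235),(-100,-185,110)),('side',(688,128),(-100,-185,110)),('scene',(545,45),(100,-185,110)),
('scene',(215,585),(-100,165,0)),('side',(352,570),(-100,165,0)),('scene',(475,355),(-100,-2,110)),('side',(535,250),(-100,-2,110)),('side',(38,448),(100,165,0))]
W=[]
for n,uv,c in obs:
    P=onz(n,cr(n,*uv),c[2]/1000); W.append(P); print(n,c,P.round(4))
def f(p):
    c,s=np.cos(p[2]),np.sin(p[2]); return np.ravel([[p[0]+(c*k[0]-s*k[1])/1e3-w[0],p[1]+(s*k[0]+c*k[1])/1e3-w[1]] for w,(_,_,k) in zip(W,obs)])
r=least_squares(f,[.5,0,0.5]);print(r.x,(r.fun*1e3).round(1).reshape(-1,2))
k=tri(ray('scene',cr('scene',580,224)),ray('side',cr('side',574,122)));print('knob',k)
x=r.x
def cw(P): c,s=np.cos(x[2]),np.sin(x[2]); return np.array([x[0]+(c*P[0]-s*P[1])/1e3,x[1]+(s*P[0]+c*P[1])/1e3,P[2]/1e3])
print('pred knob',cw((-74,-87,136)))
# lid free front corner
print('lid corner',tri(ray('scene',cr('scene',462,292)),ray('side',cr('side',530,153))), cw((-100,2,110)), cw((0,166,112)))
print('staple top', tri(ray('scene',cr('scene',340,185)),ray('side',cr('side',362,80))))
E
```

```text
scene (-100, -185, 110) [ 0.4352 -0.1559  0.11  ]
side (-100, -185, 110) [ 0.438  -0.1517  0.11  ]
scene (100, -185, 110) [ 0.6319 -0.2008  0.11  ]
scene (-100, 165, 0) [0.5119 0.1762 0.    ]
side (-100, 165, 0) [0.5157 0.1744 0.    ]
scene (-100, -2, 110) [0.4702 0.0224 0.11  ]
side (-100, -2, 110) [0.4745 0.0321 0.11  ]
side (100, 165, 0) [0.7074 0.1391 0.    ]
[ 0.57362155  0.00111379 -0.22529545] [[ -0.3  -1. ]
 [ -3.2  -5.2]
 [ -2.2  -0.8]
 [  1.1   8.1]
 [ -2.7   9.8]
 [  5.5  -0.9]
 [  1.2 -10.6]
 [  0.6   0.5]]
knob (array([ 0.48523475, -0.07215329,  0.13689261]), np.float64(0.0008240757762930876))
pred knob [ 0.48205636 -0.06715638  0.136     ]
lid corner (array([0.47842637, 0.0290681 , 0.15941305]), np.float64(0.0049903841347610734)) [0.47659552 0.02540268 0.11      ] [0.61070501 0.16291866 0.112     ]
staple top (array([0.56066872, 0.04178786, 0.18866338]), np.float64(0.008852184175583738))
```

step_arm --plan '[{"slide": [-0.0197,-0.0053,0.0245]},{"slide": [-0.0197,-0.0053,0.0245]},{"slide": [-0.0197,-0.0053,0.0245]},{"slide": [-0.0197,-0.0053,0.0245]},{"slide": [-0.0197,-0.0053,0.0245]},{"slide": [-0.0197,-0.0053,0.0245]},{"slide": [-0.0197,-0.0053,0.0245]},{"slide": [-0.0197,-0.0053,0.0245]},{"slide": [-0.0197,-0.0053,0.0245]},{"slide": [-0.0197,-0.0053,0.0245]},{"slide": [-0.0197,-0.0053,0.0245]},{"slide": [-0.0197,-0.0053,0.0245]},{"slide": [-0.0197,-0.0053,0.0245]},{"slide": [-0.0197,-0.0053,0.0245]},{"slide": [-0.0197,-0.0053,0.0245]},{"slide": [-0.0197,-0.0053,0.0245]}]'

```text
schema error: expected keys grip, slide, spin
```

step_arm --plan '[{"spin": 6.5},{"spin": 6.5},{"spin": 6.5},{"spin": 6.5},{"spin": 6.5},{"spin": 6.5},{"spin": 0}]'

```text
schema error: expected keys grip, slide, spin
```

```bash
cat > look.py <<'E'
import sys,cv2,pickle
from station import get_obs,cams
o=get_obs(); print(o['time_s'],o['ee_pos'].round(4),o['eef_rot'].round(4),o['force'].round(2),o['grip_width'])
tag=sys.argv[1]
for n in sys.argv[2:]:
    c=cams.calibration(n)
    cv2.imwrite(f"pics/{tag}_{n}.png",cams.camera(n)); pickle.dump((c['K'],c['T']),open(f"pics/{tag}_{n}.pkl","wb"))
E
python3 look.py c wrist
```

```text
0.15 [ 0.2425 -0.4934  0.205 ] [-1.5707e+00  9.0000e-04 -1.1140e+00] [ 0.93 -0.62  0.06] 0.09416938875441946
```

View pics/c_wrist.png

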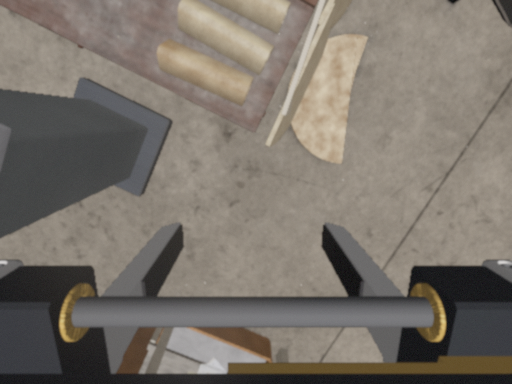

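The view hasn't changed because both calls were refused: every row needs all three keys. Resending.

step_arm --plan '[{"grip": 1,"spin": 0,"slide": [-0.0197,-0.0053,0.0245]},{"grip": 1,"spin": 0,"slide": [-0.0197,-0.0053,0.0245]},{"grip": 1,"spin": 0,"slide": [-0.0197,-0.0053,0.0245]},{"grip": 1,"spin": 0,"slide": [-0.0197,-0.0053,0.0245]},{"grip": 1,"spin": 0,"slide": [-0.0197,-0.0053,0.0245]},{"grip": 1,"spin": 0,"slide": [-0.0197,-0.0053,0.0245]},{"grip": 1,"spin": 0,"slide": [-0.0197,-0.0053,0.0245]},{"grip": 1,"spin": 0,"slide": [-0.0197,-0.0053,0.0245]},{"grip": 1,"spin": 0,"slide": [-0.0197,-0.0053,0.0245]},{"grip": 1,"spin": 0,"slide": [-0.0197,-0.0053,0.0245]},{"grip": 1,"spin": 0,"slide": [-0.0197,-0.0053,0.0245]},{"grip": 1,"spin": 0,"slide": [-0.0197,-0.0053,0.0245]},{"grip": 1,"spin": 0,"slide": [-0.0197,-0.0053,0.0245]},{"grip": 1,"spin": 0,"slide": [-0.0197,-0.0053,0.0245]},{"grip": 1,"spin": 0,"slide": [-0.0197,-0.0053,0.0245]},{"grip": 1,"spin": 0,"slide": [-0.0197,-0.0053,0.0245]}]' --force 20

```text
time_s: 1.53
ee_pos: [0.4557, -0.0362, 0.2906]
eef_rot: [-1.571, -0.0, -1.114]
force: [0.2, 0.4, -0.1]
grip_width: 0.0005
```

step_arm --plan '[{"grip": 1,"slide": [0,0,0],"spin": 6.5},{"grip": 1,"slide": [0,0,0],"spin": 6.5},{"grip": 1,"slide": [0,0,0],"spin": 6.5},{"grip": 1,"slide": [0,0,0],"spin": 6.5},{"grip": 1,"slide": [0,0,0],"spin": 6.5},{"grip": 1,"slide": [0,0,0],"spin": 6.5},{"grip": 1,"slide": [0,0,0],"spin": 0}]'

```text
time_s: 2.12
ee_pos: [0.4553, -0.0378, 0.2901]
eef_rot: [-1.571, -0.0, -1.8]
force: [0.5, -0.6, 0.3]
grip_width: 0.0007
```

```bash
python3 look.py d wrist
```

```text
2.1167 [ 0.4553 -0.0378  0.2901] [-1.571 -0.    -1.8  ] [ 0.46 -0.63  0.32] 0.0006733562967233292
```

View pics/d_wrist.png

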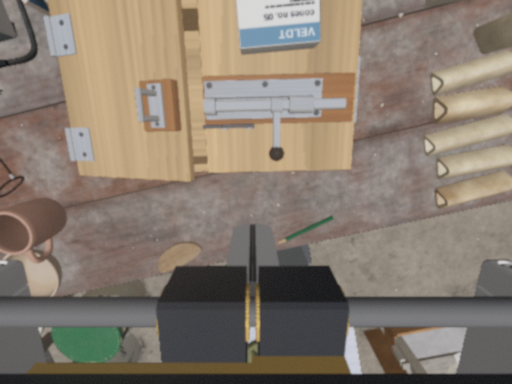

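The wrist view shows the knob at (277,154), the batten at x 205-353, the staple at (155,105), and the deck's front edge at row 171. I'll zoom to measure.

```bash
python3 - <<'E'
import cv2
a=cv2.imread("pics/d_wrist.png")[60:190,190:365];cv2.imwrite("pics/e1.png",cv2.resize(a,None,fx=4.5,fy=4.5,interpolation=cv2.INTER_CUBIC))
a=cv2.imread("pics/d_wrist.png")[60:200,60:220];cv2.imwrite("pics/e2.png",cv2.resize(a,None,fx=4,fy=4,interpolation=cv2.INTER_CUBIC))
E
```

```text
(no output)
```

View pics/e1.png

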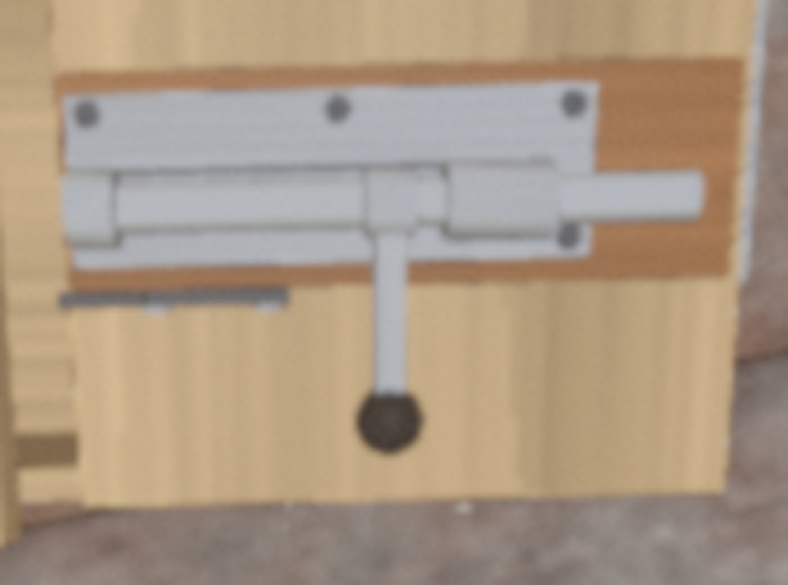

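View pics/e2.png

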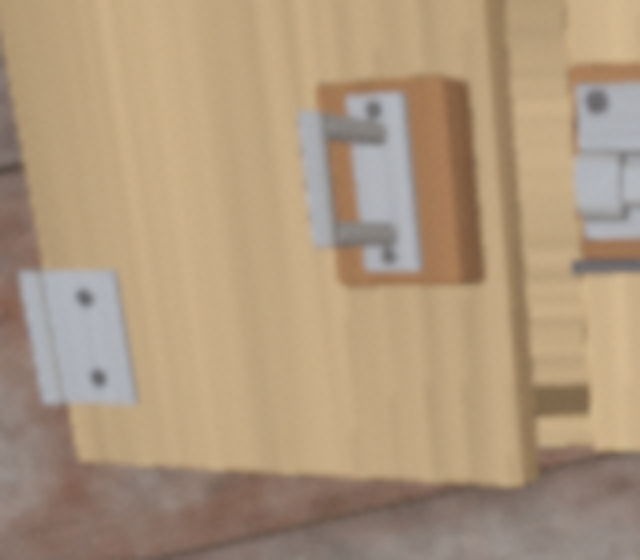

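```bash
python3 - <<'E'
from h import *
import pickle
cal=pickle.load(open('pics/d_wrist.pkl','rb'))
e1=lambda u,v:(190+u/4.5,60+v/4.5)
pts=[((725,492),(-100,-185,110)),((85,508),(-100,-2,110)),((743,58),(14,-178,124)),((727,276),(-40,-178,124)),((58,76),(14,-4,124)),((76,290),(-40,-4,124))]
W=[onz(0,e1(*a),k[2]/1e3,cal) for a,k in pts]
for w,(a,k) in zip(W,pts): print(k,w.round(4))
def f(p):
    c,s=np.cos(p[2]),np.sin(p[2]); return np.ravel([[p[0]+(c*k[0]-s*k[1])/1e3-w[0],p[1]+(s*k[0]+c*k[1])/1e3-w[1]] for w,(_,k) in zip(W,pts)])
r=least_squares(f,[.5,0,-.2]);print(r.x,(r.fun*1e3).round(1).reshape(-1,2))
x=r.x; R=np.array([[np.cos(x[2]),-np.sin(x[2])],[np.sin(x[2]),np.cos(x[2])]])
cf=lambda P:(R.T@(np.array(P[:2])-x[:2])*1e3).round(1)
print('knob',onz(0,e1(389,422),.136,cal),cf(onz(0,e1(389,422),.136,cal)),cf((0.48523475,-0.07215329)))
for uv in [(60,300),(288,295)]: print('catch end',cf(onz(0,e1(*uv),.139,cal)))
for uv in [(704,195),(365,200),(424,200)]: print('rod end/lever collar',cf(onz(0,e1(*uv),.140,cal)))
# lid: plane x=-100 corner triangulate by ray with case plane x=-100 front edge of lid
e2=lambda u,v:(60+u/4,60+v/4)
for uv,cx in [((530,485),-100)]:
    o,d=ray(0,e2(*uv),cal); n=R@[1,0]; p0=x[:2]+R@[cx/1e3,0]; t=((p0-o[:2])@n)/(d[:2]@n); P=o+d*t; print('lid corner',P,cf(P), 'angle',np.arctan2(P[2]-.112,.166-cf(P)[1]/1e3))
for uv in [(300,112),(318,246)]: 
  for z in (.18,.19,.2,.21): print('staple',z,cf(onz(0,e2(*uv),z,cal)))
E
```

```text
(-100, -185, 110) [ 0.4387 -0.163   0.11  ]
(-100, -2, 110) [0.4755 0.0152 0.11  ]
(14, -178, 124) [ 0.5504 -0.1783  0.124 ]
(-40, -178, 124) [ 0.4988 -0.1671  0.124 ]
(14, -4, 124) [ 0.5853 -0.0101  0.124 ]
(-40, -4, 124) [ 0.5339 -0.0006  0.124 ]
[ 0.5735745  -0.00260729 -0.20505672] [[-0.7 -0.4]
 [-0.2  0.6]
 [ 0.7 -1.5]
 [-0.6 -1.6]
 [ 1.2  0.8]
 [-0.3  2.2]]
knob [ 0.48323825 -0.07267664  0.136     ] [-74.2 -87. ] [-72.3 -86.1]
catch end [-41.3  -4.2]
catch end [-41.5 -61.5]
rod end/lever collar [ -20.1 -163.9]
rod end/lever collar [-19.3 -80.9]
rod end/lever collar [-19.6 -95.3]
lid corner [0.47748049 0.02646225 0.15762148] [-100.     8.9] angle 0.28262422888030575
staple 0.18 [-3.  51.7]
staple 0.19 [-4.  47.9]
staple 0.2 [-5.1 44. ]
staple 0.21 [-6.2 40.2]
staple 0.18 [-34.   51.4]
staple 0.19 [-34.   47.5]
staple 0.2 [-34.   43.7]
staple 0.21 [-34.   39.9]
```

step_arm --plan '[{"grip": 1,"slide": [0,0,0],"spin": -1.4},{"grip": 1,"slide": [-0.0185,0,0.0093],"spin": 0},{"grip": 1,"slide": [-0.0185,0,0.0093],"spin": 0},{"grip": 1,"slide": [-0.0185,0,0.0093],"spin": 0},{"grip": 1,"slide": [-0.0185,0,0.0093],"spin": 0},{"grip": 1,"slide": [-0.0186,0,0.0094],"spin": 0},{"grip": 1,"slide": [0,0.028,0],"spin": 0},{"grip": 1,"slide": [0,0.028,0],"spin": 0},{"grip": 1,"slide": [0,0.028,0],"spin": 0},{"grip": 1,"slide": [0,0.021,0],"spin": 0},{"grip": 1,"slide": [0,0,0],"spin": 0},{"grip": 1,"slide": [0,0,0],"spin": 0}]'

```text
time_s: 3.17
ee_pos: [0.5193, 0.0437, 0.1853]
eef_rot: [-1.572, -0.0, -1.767]
force: [0.0, -0.3, 0.2]
grip_width: 0.0004
```

```bash
python3 look.py f scene
```

```text
3.1667 [0.5193 0.0437 0.1853] [-1.5721e+00 -3.0000e-04 -1.7673e+00] [ 0.04 -0.34  0.19] 0.00043442705035147324
```

View pics/f_scene.png

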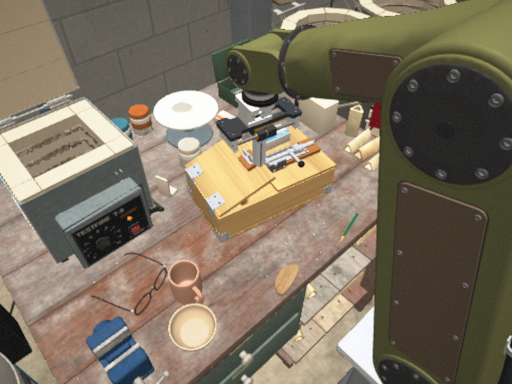

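The closed fingers are above the lid near (258,150), in front of the staple. Pressing down now.

step_arm --plan '[{"grip": 1,"slide": [0,0.008,0],"spin": 0},{"grip": 1,"slide": [0,0.008,0],"spin": 0},{"grip": 1,"slide": [0,0.008,0],"spin": 0},{"grip": 1,"slide": [0,0.006,0],"spin": 0},{"grip": 1,"slide": [0,0.004,0],"spin": 0},{"grip": 1,"slide": [0,0.004,0],"spin": 0},{"grip": 1,"slide": [0,0.004,0],"spin": 0},{"grip": 1,"slide": [0,0.004,0],"spin": 0},{"grip": 1,"slide": [0,0.004,0],"spin": 0}]'

```text
time_s: 3.97
ee_pos: [0.5197, 0.0434, 0.1354]
eef_rot: [-1.57, -0.0, -1.77]
force: [-1.3, -3.3, 5.9]
grip_width: 0.0
```

step_arm --plan '[{"grip": 1,"slide": [0,0.004,0],"spin": 0},{"grip": 1,"slide": [0,0.004,0],"spin": 0},{"grip": 1,"slide": [0,0.004,0],"spin": 0},{"grip": 1,"slide": [0,0.003,0],"spin": 0},{"grip": 1,"slide": [0,0.003,0],"spin": 0},{"grip": 1,"slide": [0,0.002,0],"spin": 0},{"grip": 1,"slide": [0,0.001,0],"spin": 0}]'

```text
time_s: 4.55
ee_pos: [0.5195, 0.0436, 0.1141]
eef_rot: [-1.57, -0.0, -1.77]
force: [0.3, -4.2, 5.1]
grip_width: 0.0007
```

step_arm --plan '[{"grip": 1,"slide": [0,0.001,0],"spin": 0},{"grip": 1,"slide": [0,0.001,0],"spin": 0}]'

```text
time_s: 4.72
ee_pos: [0.5195, 0.0437, 0.1123]
eef_rot: [-1.57, -0.0, -1.77]
force: [1.3, -3.3, 5.0]
grip_width: 0.0009
```

step_arm --plan '[{"grip": 1,"slide": [0,0.001,0],"spin": 0},{"grip": 1,"slide": [0,0.001,0],"spin": 0}]'

```text
time_s: 4.88
ee_pos: [0.5195, 0.0437, 0.1103]
eef_rot: [-1.57, 0.0, -1.77]
force: [1.3, -3.0, 4.3]
grip_width: 0.0006
```

step_arm --plan '[{"grip": 1,"slide": [0,0.0007,0],"spin": 0}]'

```text
time_s: 4.97
ee_pos: [0.5196, 0.0437, 0.1101]
eef_rot: [-1.57, 0.0, -1.77]
force: [-4.3, -4.0, 19.0]
grip_width: 0.0003
```

step_arm --plan '[{"grip": 1,"slide": [0,0.0005,0],"spin": 0}]'

```text
time_s: 5.05
ee_pos: [0.5197, 0.0437, 0.1101]
eef_rot: [-1.57, 0.0, -1.77]
force: [-6.0, -5.0, 21.8]
grip_width: 0.0004
```

That's the hard stop, at z = 0.110. I'll ease off a little, hold, then retract.

step_arm --plan '[{"grip": 1,"slide": [0,-0.0005,0],"spin": 0},{"grip": 1,"slide": [0,0,0],"spin": 0},{"grip": 1,"slide": [0,0,0],"spin": 0}]'

```text
time_s: 5.3
ee_pos: [0.5196, 0.0437, 0.1101]
eef_rot: [-1.57, 0.0, -1.77]
force: [-1.8, -4.3, 10.3]
grip_width: 0.0006
```

step_arm --plan '[{"grip": 1,"slide": [0,-0.01,0],"spin": 0},{"grip": 1,"slide": [0,-0.03,0],"spin": 0},{"grip": 1,"slide": [0,-0.03,0],"spin": 0},{"grip": 0,"slide": [0,-0.03,0],"spin": 0},{"grip": 0,"slide": [0.02,-0.03,-0.01],"spin": 0},{"grip": 0,"slide": [0.03,-0.03,-0.02],"spin": 0},{"grip": 0,"slide": [0.03,0,-0.02],"spin": 0},{"grip": 0,"slide": [0.01,0,-0.01],"spin": 0},{"grip": 0,"slide": [0,0,0],"spin": 0},{"grip": 0,"slide": [0,0,0],"spin": 0}]'

```text
time_s: 6.13
ee_pos: [0.4454, -0.0296, 0.2665]
eef_rot: [-1.571, 0.001, -1.771]
force: [0.2, 0.2, 0.5]
grip_width: 0.0437
```

```bash
python3 look.py g wrist; python3 - <<'E'
import cv2
a=cv2.imread("pics/g_wrist.png")[30:210,100:390];cv2.imwrite("pics/g1.png",cv2.resize(a,None,fx=2.7,fy=2.7,interpolation=cv2.INTER_CUBIC))
E
```

```text
6.1333 [ 0.4454 -0.0296  0.2665] [-1.5706e+00  7.0000e-04 -1.7711e+00] [0.17 0.19 0.52] 0.043732834175728784
```

View pics/g1.png

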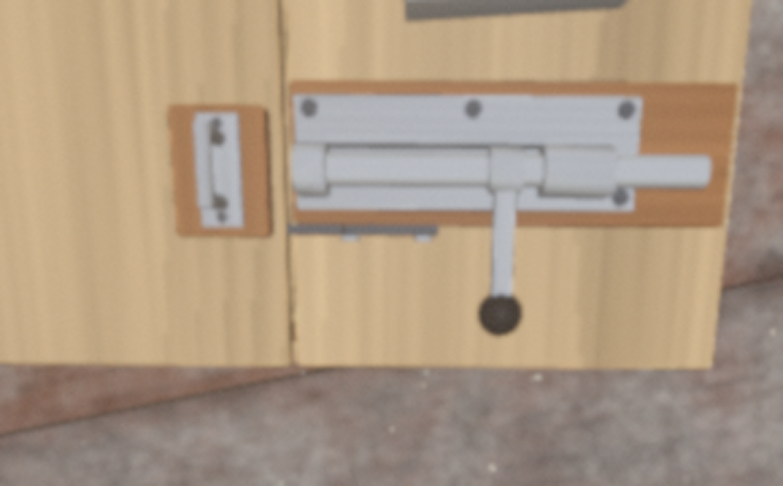

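The lid is flush, and the split at column ~288 is closed. Refining the knob and catch end from this closer view.

```bash
python3 - <<'E'
from h import *
import pickle
cal=pickle.load(open('pics/g_wrist.pkl','rb'))
e=lambda u,v:(100+u/2.7,30+v/2.7)
pts=[((712,368),(-100,-185,110)),((294,366),(-100,0,110)),((737,85),(14,-178,124)),((722,226),(-40,-178,124)),((292,81),(14,-4,124)),((268,106),(5,6,124)),((270,236),(-45,6,124)),((177,236),(-45,44,124))]
W=[onz(0,e(*a),k[2]/1e3,cal) for a,k in pts]
def f(p):
    c,s=np.cos(p[2]),np.sin(p[2]); return np.ravel([[p[0]+p[3]*(c*k[0]-s*k[1])/1e3-w[0],p[1]+p[3]*(s*k[0]+c*k[1])/1e3-w[1]] for w,(_,k) in zip(W,pts)])
r=least_squares(f,[.5,0,-.2,1]);print(r.x,(r.fun*1e3).round(1).reshape(-1,2))
x=r.x; R=np.array([[np.cos(x[2]),-np.sin(x[2])],[np.sin(x[2]),np.cos(x[2])]])
cf=lambda P:(R.T@(np.array(P[:2])-x[:2])*1e3/x[3]).round(1)
k=onz(0,e(499,314),.136,cal);print('knob',k,cf(k))
for uv in [(289,230),(437,231),(350,236),(424,236)]: print('catch',cf(onz(0,e(*uv),.139,cal)))
t=np.array([.4454,-.0296]);print('tcp',cf(t)); print(R.T@(k[:2]-t)*1e3)
E
```

```text
[ 0.57327166 -0.00339753 -0.20698904  0.98876829] [[-0.   0.8]
 [ 0.1 -0.6]
 [ 0.5 -0.4]
 [-0.7 -0. ]
 [ 0.4  0.4]
 [ 0.5  0.7]
 [-0.6 -0.3]
 [-0.3 -0.4]]
knob [ 0.48372045 -0.07244227  0.136     ] [-74.3 -87. ]
catch [-42.3  -3.7]
catch [-42.2 -61.3]
catch [-44.4 -27.4]
catch [-44.2 -56.3]
tcp [-121.1  -52.5]
[ 46.3071568  -34.05236693]
```

step_arm --plan '[{"grip": 0,"slide": [0.012,0,0.016],"spin": 0},{"grip": 0,"slide": [0.012,0,0.016],"spin": 0},{"grip": 0,"slide": [0.01,0,0.0148],"spin": 0},{"grip": 0,"slide": [0,0.03,0],"spin": 0},{"grip": 0,"slide": [0,0.03,0],"spin": 0},{"grip": 0,"slide": [0,0.025,0],"spin": 0},{"grip": 0,"slide": [0,0.01,0],"spin": 0},{"grip": 0,"slide": [0,0,0],"spin": 0},{"grip": 0,"slide": [0,0,0],"spin": 0}]'

```text
time_s: 6.93
ee_pos: [0.4853, -0.072, 0.1718]
eef_rot: [-1.571, 0.0, -1.77]
force: [-0.3, 0.2, 1.3]
grip_width: 0.047
```

```bash
python3 look.py i wrist
```

```text
6.9333 [ 0.4853 -0.072   0.1718] [-1.5709e+00  2.0000e-04 -1.7696e+00] [-0.31  0.19  1.3 ] 0.04703150490654793
```

View pics/i_wrist.png

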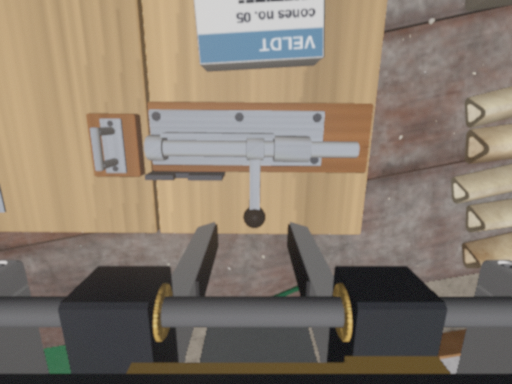

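The knob at (254,217) is centred between the fingertips. Zooming on the catch at (145-225,176).

```bash
python3 - <<'E'
import cv2
a=cv2.imread("pics/i_wrist.png")[130:235,135:270];cv2.imwrite("pics/i1.png",cv2.resize(a,None,fx=5.7,fy=5.7,interpolation=cv2.INTER_CUBIC))
E
```

```text
(no output)
```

View pics/i1.png

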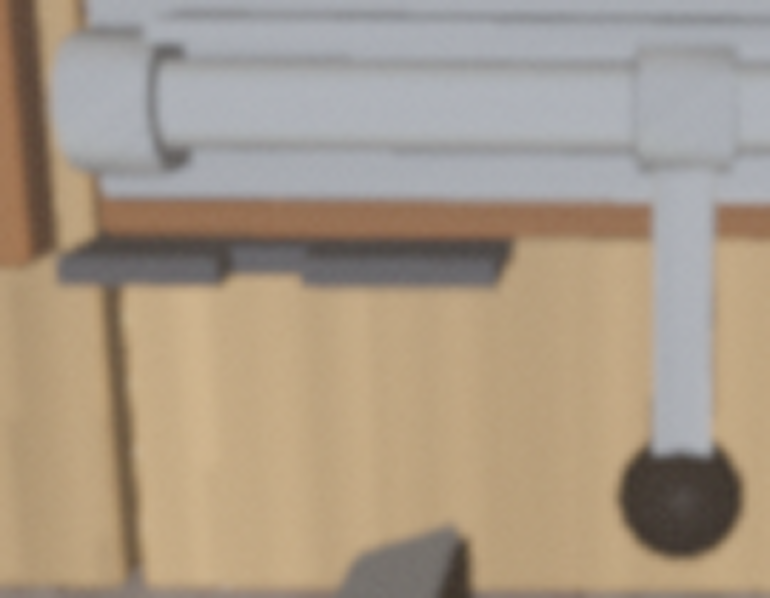

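The notch is visible here at crop columns ~225-305, in the catch's front top edge. That gives a good estimate of the travel.

```bash
python3 - <<'E'
from h import *
import pickle
cal=pickle.load(open('pics/i_wrist.pkl','rb'))
e=lambda u,v:(135+u/5.7,130+v/5.7)
a=-.206;R=np.array([[np.cos(a),-np.sin(a)],[np.sin(a),np.cos(a)]])
g=lambda u,v,z:R.T@(onz(0,e(u,v),z,cal)[:2]-[.5734,-.003])*1e3
for n,u,v,z in [('horn end',60,282,.139),('notch L',225,282,.139),('notch R',303,280,.139),('shoulder end',500,284,.139),('notch L b',230,240,.139),('notch R b',308,242,.139),('stem L',653,285,.140),('stem R',716,285,.140),('knob',681,497,.136)]: print(n,g(u,v,z).round(1))
E
```

```text
horn end [-42.6  -3.4]
notch L [-42.5 -25.5]
notch R [-42.1 -35.9]
shoulder end [-42.5 -62.2]
notch L b [-36.8 -26.5]
notch R b [-37.  -36.8]
stem L [-42.2 -82.6]
stem R [-42.2 -91. ]
knob [-73.4 -86.6]
```

step_arm --plan '[{"grip": 0,"slide": [0,0.015,-0.001],"spin": 0},{"grip": 0,"slide": [0,0.015,0],"spin": 0},{"grip": 0,"slide": [0,0.015,0],"spin": 0},{"grip": 0,"slide": [0,0.007,0],"spin": 0},{"grip": 0,"slide": [0,0,0],"spin": 0},{"grip": 0.5,"slide": [0,0,0],"spin": 0},{"grip": 1,"slide": [0,0,0],"spin": 0},{"grip": 1,"slide": [0,0,0],"spin": 0},{"grip": 1,"slide": [0,0,0],"spin": 0},{"grip": 1,"slide": [0,0,0],"spin": 0}]' --force 10

```text
time_s: 7.82
ee_pos: [0.4839, -0.0723, 0.1197]
eef_rot: [-1.57, -0.0, -1.77]
force: [0.7, -1.0, 0.7]
grip_width: 0.0171
```

step_arm --plan '[{"grip": 1,"slide": [0,-0.004,0.0001],"spin": 0},{"grip": 1,"slide": [0,-0.004,0.0004],"spin": 0},{"grip": 1,"slide": [0,-0.004,0.0008],"spin": 0},{"grip": 1,"slide": [0,-0.004,0.001],"spin": 0},{"grip": 1,"slide": [0,-0.004,0.0014],"spin": 0},{"grip": 1,"slide": [0,-0.0025,0.001],"spin": 0},{"grip": 1,"slide": [0,0,0],"spin": 0}]'

```text
time_s: 8.4
ee_pos: [0.4885, -0.0732, 0.1423]
eef_rot: [-1.57, -0.0, -1.77]
force: [-1.7, -1.1, -0.3]
grip_width: 0.0168
```

```bash
python3 look.py j wrist side; python3 - <<'E'
import cv2,numpy as np
a=cv2.resize(cv2.imread("pics/j_wrist.png")[110:260,135:335],None,fx=2.5,fy=2.5,interpolation=cv2.INTER_CUBIC)
b=cv2.resize(cv2.imread("pics/j_side.png")[110:210,190:320],None,fx=2.3,fy=2.3,interpolation=cv2.INTER_CUBIC)
c=np.zeros((max(a.shape[0],b.shape[0]),a.shape[1]+b.shape[1],3),np.uint8);c[:a.shape[0],:a.shape[1]]=a;c[:b.shape[0],a.shape[1]:]=b
cv2.imwrite("pics/j1.png",c)
E
```

```text
8.4 [ 0.4885 -0.0732  0.1423] [-1.5705e+00 -1.0000e-04 -1.7703e+00] [-1.73 -1.14 -0.28] 0.016820195482727583
```

View pics/j1.png

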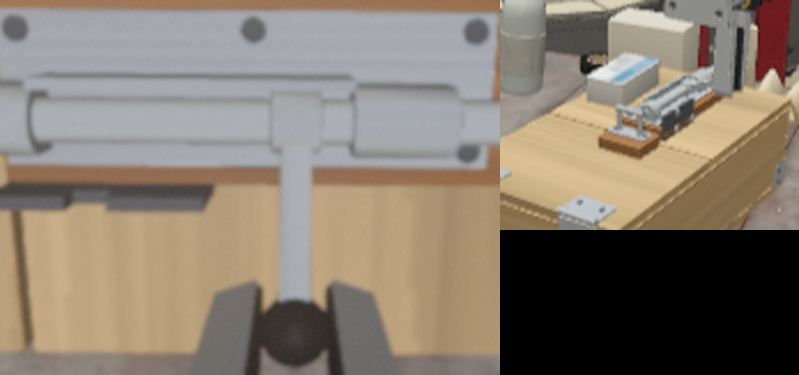

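The knob is held between the pads at crop (295,330). I'll slide the first part and watch the force.

step_arm --plan '[{"grip": 1,"slide": [-0.003,0,0],"spin": 0},{"grip": 1,"slide": [-0.004,0,0],"spin": 0},{"grip": 1,"slide": [-0.004,0,0],"spin": 0},{"grip": 1,"slide": [-0.004,0,0],"spin": 0}]'

```text
time_s: 8.83
ee_pos: [0.4914, -0.0579, 0.1416]
eef_rot: [-1.571, 0.0, -1.77]
force: [-0.8, -1.7, -0.3]
grip_width: 0.0168
```

step_arm --plan '[{"grip": 1,"slide": [-0.005,0,0],"spin": 0},{"grip": 1,"slide": [-0.005,0,0],"spin": 0},{"grip": 1,"slide": [-0.005,0,0],"spin": 0},{"grip": 1,"slide": [-0.004,0,0],"spin": 0},{"grip": 1,"slide": [-0.004,0,0],"spin": 0}]'

```text
time_s: 9.25
ee_pos: [0.4961, -0.0354, 0.1417]
eef_rot: [-1.571, 0.0, -1.77]
force: [1.5, -2.5, -1.4]
grip_width: 0.0172
```

step_arm --plan '[{"grip": 1,"slide": [-0.004,0,0],"spin": 0},{"grip": 1,"slide": [-0.004,0,0],"spin": 0},{"grip": 1,"slide": [-0.004,0,0],"spin": 0},{"grip": 1,"slide": [-0.004,0,0],"spin": 0},{"grip": 1,"slide": [-0.002,0,0],"spin": 0},{"grip": 1,"slide": [0,0,0],"spin": 0}]'

```text
time_s: 9.75
ee_pos: [0.4997, -0.0177, 0.1417]
eef_rot: [-1.57, 0.0, -1.77]
force: [4.4, -0.3, -2.9]
grip_width: 0.0166
```

```bash
python3 look.py k wrist; python3 - <<'E'
import cv2,numpy as np
a=cv2.resize(cv2.imread("pics/k_wrist.png")[110:260,165:335],None,fx=4,fy=4,interpolation=cv2.INTER_CUBIC)
cv2.imwrite("pics/k1.png",a)
E
```

```text
9.75 [ 0.4997 -0.0177  0.1417] [-1.5703e+00  3.0000e-04 -1.7699e+00] [ 4.43 -0.33 -2.9 ] 0.016572520472628846
```

View pics/k1.png

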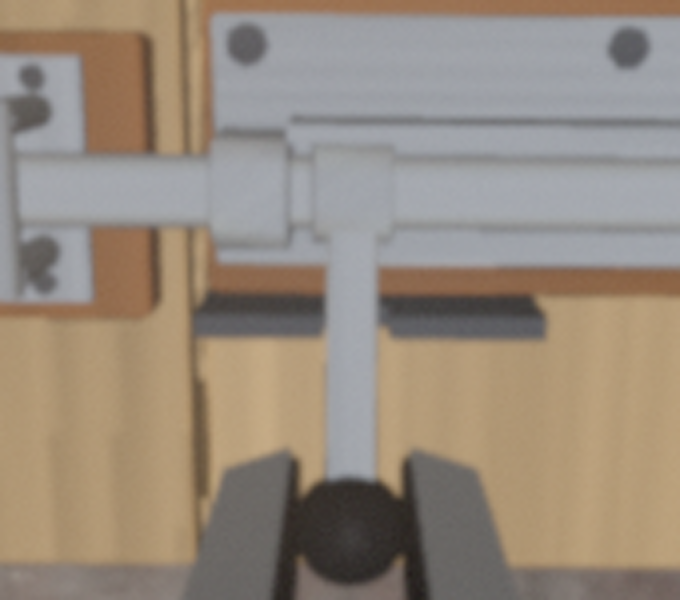

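The rod now runs through the staple. The stem (crop 328-378) sits centred on the notch: its right edge is at 388, and an 11 mm width puts the left edge at ~322. Now lowering gently.

step_arm --plan '[{"grip": 1,"slide": [0,0.002,-0.0008],"spin": 0},{"grip": 1,"slide": [0,0.002,-0.0008],"spin": 0},{"grip": 1,"slide": [0,0.002,-0.0007],"spin": 0}]'

```text
time_s: 10.05
ee_pos: [0.4976, -0.0177, 0.1358]
eef_rot: [-1.569, 0.0, -1.77]
force: [6.5, 0.9, -1.3]
grip_width: 0.0169
```

step_arm --plan '[{"grip": 1,"slide": [0,0.002,-0.0006],"spin": 0},{"grip": 1,"slide": [0,0.001,-0.0003],"spin": 0}]'

```text
time_s: 10.22
ee_pos: [0.4966, -0.0176, 0.1327]
eef_rot: [-1.57, 0.0, -1.77]
force: [5.1, 0.9, -0.6]
grip_width: 0.0168
```

step_arm --plan '[{"grip": 1,"slide": [0,0.002,-0.0003],"spin": 0},{"grip": 1,"slide": [0,0.002,-0.0002],"spin": 0}]'

```text
time_s: 10.38
ee_pos: [0.4956, -0.0174, 0.1286]
eef_rot: [-1.571, 0.0, -1.77]
force: [1.4, 1.6, 0.3]
grip_width: 0.0172
```

step_arm --plan '[{"grip": 1,"slide": [0,0.002,-0.0001],"spin": 0},{"grip": 1,"slide": [0,0.002,-0.0001],"spin": 0}]'

```text
time_s: 10.55
ee_pos: [0.4952, -0.0173, 0.1244]
eef_rot: [-1.572, 0.0, -1.77]
force: [0.0, 2.2, 1.2]
grip_width: 0.0169
```

step_arm --plan '[{"grip": 1,"slide": [0,0.0015,0],"spin": 0},{"grip": 1,"slide": [0,0.0015,0],"spin": 0}]'

```text
time_s: 10.72
ee_pos: [0.4953, -0.0173, 0.1214]
eef_rot: [-1.572, 0.0, -1.77]
force: [-0.8, 2.0, -0.3]
grip_width: 0.0171
```

step_arm --plan '[{"grip": 1,"slide": [0,0.001,0],"spin": 0},{"grip": 1,"slide": [0,0.001,0],"spin": 0}]'

```text
time_s: 10.88
ee_pos: [0.4955, -0.0174, 0.1197]
eef_rot: [-1.571, -0.0, -1.77]
force: [-4.3, 2.6, 7.8]
grip_width: 0.0174
```

```bash
python3 look.py l wrist; python3 - <<'E'
import cv2,numpy as np
a=cv2.resize(cv2.imread("pics/l_wrist.png")[110:260,165:335],None,fx=4,fy=4,interpolation=cv2.INTER_CUBIC)
cv2.imwrite("pics/l1.png",a)
E
```

```text
10.8833 [ 0.4955 -0.0174  0.1197] [-1.5711 -0.     -1.7702] [-4.29  2.65  7.81] 0.01737188075419792
```

View pics/l1.png

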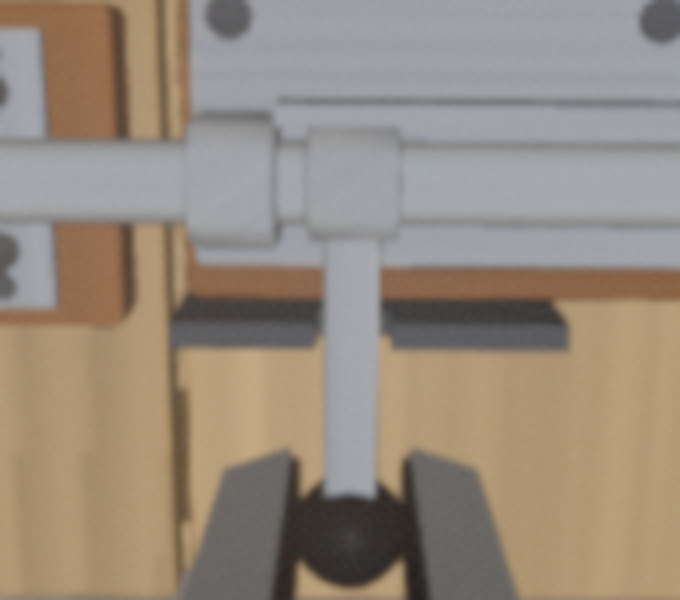

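The stem sits in the notch with gaps on both sides, and the down-stop was felt at z = 0.1197, the same height as the initial grasp. Releasing and checking.

step_arm --plan '[{"grip": 1,"slide": [0,-0.0005,0],"spin": 0},{"grip": 0,"slide": [0,0,0],"spin": 0},{"grip": 0,"slide": [0,0,0],"spin": 0},{"grip": 0,"slide": [0,0,0],"spin": 0},{"grip": 0,"slide": [0,0,0],"spin": 0},{"grip": 0,"slide": [0,-0.01,0],"spin": 0},{"grip": 0,"slide": [0,-0.02,0],"spin": 0},{"grip": 0,"slide": [0,-0.02,0],"spin": 0},{"grip": 0,"slide": [0,-0.03,0],"spin": 0},{"grip": 0,"slide": [0,-0.03,-0.02],"spin": 0},{"grip": 0,"slide": [0,-0.03,-0.02],"spin": 0},{"grip": 0,"slide": [0,0,0],"spin": 0},{"grip": 0,"slide": [0,0,0],"spin": 0}]'

```text
time_s: 12.02
ee_pos: [0.4565, -0.0095, 0.2625]
eef_rot: [-1.567, 0.0, -1.77]
force: [0.6, 0.2, -0.5]
grip_width: 0.047
```

```bash
python3 look.py m wrist side scene; python3 - <<'E'
import cv2,numpy as np
a=cv2.resize(cv2.imread("pics/m_wrist.png")[60:230,130:350],None,fx=3.6,fy=3.5,interpolation=cv2.INTER_CUBIC)
cv2.imwrite("pics/m1.png",a)
a=cv2.imread("pics/m_scene.png")[115:245,175:345];cv2.imwrite("pics/m2.png",cv2.resize(a,None,fx=4.6,fy=4.6,interpolation=cv2.INTER_CUBIC))
a=cv2.imread("pics/m_side.png")[125:260,160:330];cv2.imwrite("pics/m3.png",cv2.resize(a,None,fx=4.4,fy=4.4,interpolation=cv2.INTER_CUBIC))
E
```

```text
12.0167 [ 0.4565 -0.0095  0.2625] [-1.5665e+00  3.0000e-04 -1.7701e+00] [ 0.61  0.21 -0.47] 0.04702331941914383
```

View pics/m1.png

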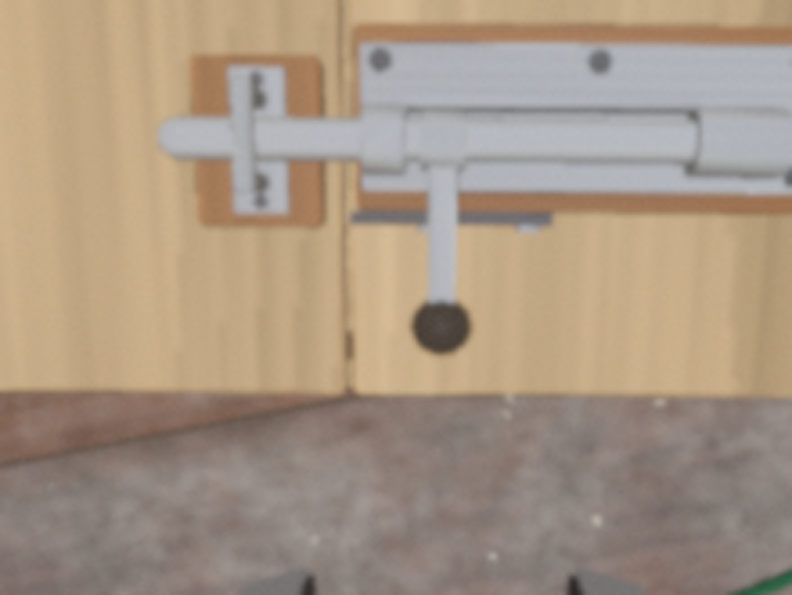

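View pics/m2.png

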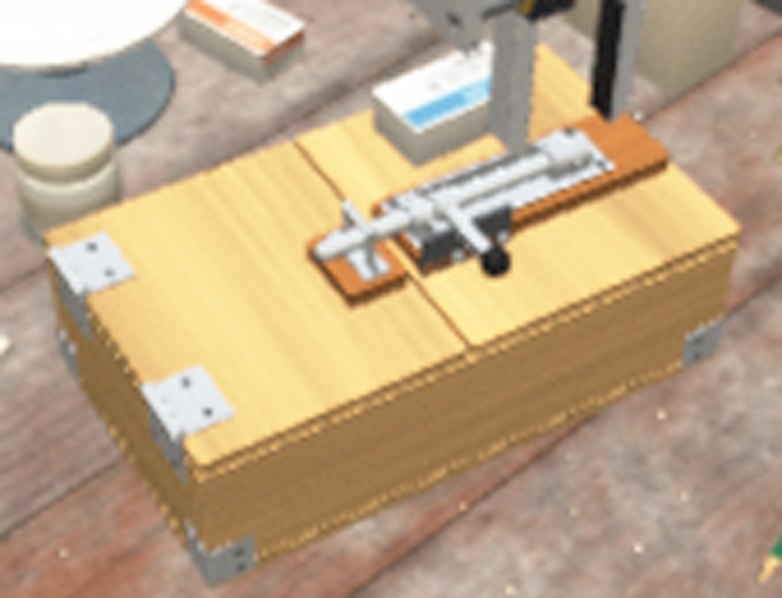

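View pics/m3.png

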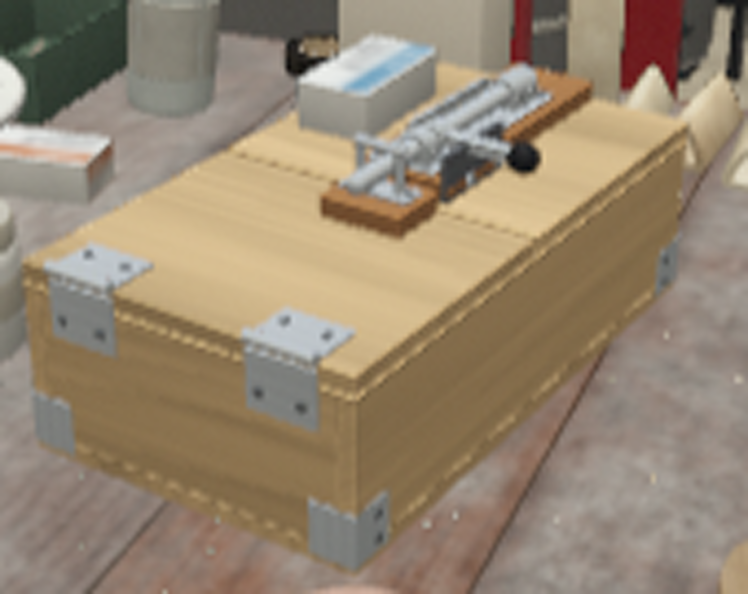

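```bash
python3 - <<'E'
from h import *
import cv2
def blob(n,box,tag):
    im=cv2.imread(f'pics/{tag}_{n}.png'); x0,y0,x1,y1=box
    w=np.clip(75-im[y0:y1,x0:x1].max(2).astype(float),0,None)
    y,x=np.mgrid[y0:y1,x0:x1]; return (w*x).sum()/w.sum(),(w*y).sum()/w.sum()
def box(n,u,v): a=cr(n,u,v); return int(a[0])-5,int(a[1])-5,int(a[0])+7,int(a[1])+7
for tag,s,d in [('a',(580,224),(574,122)),('m',(495,261),(523,156))]:
    p,q=blob('scene',box('scene',*s),tag),blob('side',box('side',*d),tag); print(tag,p,q,tri(ray('scene',p),ray('side',q)))
    print(tri(ray('scene',cr('scene',*s)),ray('side',cr('side',*d))))
E
```

```text
a (np.float64(300.9031141868512), np.float64(163.8327566320646)) (np.float64(289.87583333333333), np.float64(152.64)) (array([ 0.48613925, -0.07200659,  0.13659176]), np.float64(0.002052575960383908))
(array([ 0.48523475, -0.07215329,  0.13689261]), np.float64(0.0008240757762930876))
m (np.float64(282.0934579439252), np.float64(171.57142857142858)) (np.float64(278.29510591672755), np.float64(160.6062819576333)) (array([ 0.49782197, -0.01596967,  0.13692606]), np.float64(0.0015923929001846443))
(array([ 0.49645582, -0.01627969,  0.13730099]), np.float64(0.0018867599589651586))
```

The knob is at its "down" height again (136.9 mm now, 136.6 mm at the start) and has moved 57 mm along the bolt. The gripper is clear of everything, so I'm handing in.

```bash
python3 -c "
from station import hand_in;print(hand_in())"
```

```text
the job is handed in; nothing more can be done
None
```

The case looks ready to carry: the lid is shut, the bolt is through the staple and the lever is down in the catch's notch. I handed the job in at about 12 s; it gives no verdict, so this rests on my own checks.

- **Lid:** I pressed it shut with closed fingers until it met its hard stop at z = 0.110 m, reading at most about 22 N on the wrist. The last pictures show it flush with the deck.
- **Bolt:** I lifted the lever and slid the bolt about 56 mm. The last wrist picture shows the rod through the staple.
- **Notch:** I found the notch in a close wrist picture, at about 56 mm of travel. The lever then went down freely, with no contact on the catch felt. It met its down-stop at the same tool height as the first grasp, reading about 8 N.
- **Lever down:** After release, the two outside cameras put the knob at 136.9 mm, against 136.6 mm when it was down at the start. It had moved about 57 mm along the bolt.
- **Carton and mug:** Neither was touched. The carton looks unmoved in the last pictures; I did not check the mug again.

**Disagreements:** My first case pose, from the outside cameras alone, had errors of up to 10 mm, so I replaced it with wrist-camera measurements that fitted to about 2 mm or better. Travel estimates ranged from 55 to 57 mm. The two outside cameras' sight lines to the knob missed each other by about 1.6 mm.

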